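# Index and lock the cheese portioning turntable

## Robot

A 6-joint arm with a two-finger parallel gripper is mounted at the origin on the work surface. World frame = base frame: x ahead of the robot, y to its left, z up, the work surface at z = 0. Lengths are in m, angles in rad, forces in N, time in s.
With the tool pointing down it reaches from about 0.25 to 0.8 m from the base axis. Payload 8.5 kg.
Tool frame: the origin (TCP) lies at the very end of the fingers, on their centre line; the grasp point (between the pads) lies 19 mm behind it; z points along the fingers, y is the line along which they close (so a half turn about z gives the same grasp; the last joint's range is limited). The gripper opens to 85 mm and grips with 20 to 120 N. Pads are 22 mm wide; open, the fingers measure 114 mm over their backs; the gripper's body (76 mm by 85 mm) begins 54 mm behind the grasp point. The pads swing forward as they close: fully open they stand 13 mm farther back than shut.
Start: joints at [-1.128, 0.238, -0.013, 1.319, 0, 1.571], TCP at [0.225, -0.474, 0.231] pointing down, gripper open.
Joint ranges: [-2.66, 2.66], [-1.03, 1.9], [-1.14, 1.46], [-1.82, 2.27], [-1.45, 1.34], [-3.14, 3.14]. Speed limits (rad/s): [2.22, 2.22, 2.79, 3.14, 3.14, 3.14].

## Interface

Orientations are given as [roll, pitch, yaw] about the fixed x, y, z axes, in that order (R = Rz(yaw) Ry(pitch) Rx(roll)).
In Python, from workcell import robot gives the robot as it stands. The module is installed in compiled form; this text tells all that it offers.
- The arm moves only by the tool drive_tool, never from a script. Its arguments are lists of equal length, an entry for each row: "dp": the shift along the tool's x, y, z in mm, a list of three; "delta_rot": the turn, a rotation vector about the tool's x, y, z in rad, a list of three. A call has 1 to 20 rows; each row shifts and turns the commanded pose from where the row before left it, along the tool's axes as they then stand; what a row does not reach is not made up. A row lasts 1/10 s, in which the tool goes at most 50 mm and 8.59 degrees, less where a joint would pass 70% of its speed; a pose out of reach is approached as far as the arm can. A call with a gripper value outside its range is refused whole. "jaw" is the gripper's target within -1 to 1 (fully open at 1, half-way at 0, shut at -1), set as the call begins (left out, the last holds). The fingers move at their own pace and stop on an object; "grip_force" is the grip in N (left out, the last holds). Time passes only in rows, so rows that do not move let the fingers close. It gives the time, the measured TCP pose, the force, the opening and the grip force at its end, in the units of the state.
- robot.read_state(): the state, without advancing time (a new reading comes with each control period).
- robot.camera(name): name is "side" or "top" or "wrist"; returns a dict with "color" (400x640x3 uint8, blue, green, red), "range_z" (400x640 float32, m along the optical axis (not along the pixel's ray), 0 where there is no reading), "camera_matrix" (3x3 intrinsics, pixels), "rvec" (rotation vector, rad) and "tvec" (3), from world to camera coordinates, as OpenCV has them; the wrist camera has in their place "T_tool_cam" (4x4, takes a point from camera to tool coordinates, whose origin is the TCP and whose axes are the flange's). Camera axes: x right, y down, z forward; pixel columns grow to the right and rows downward; lengths in m; the calibration is good to about 2 mm. A picture is of the moment at which its call begins: read the wrist's pose just before it.
- robot.close_job(): hands the job in; it is judged then, once.
Trained networks look in a picture, given as the dict that the camera call returned (one of the last four; its "shot" number tells which), for a name from the list of things; names that differ only in an ending like _2 or _b are one class to them, and where a whole thing is asked for, a point or a joint stands for the part that bears it (a point fixed in the world has none). Each returns a list of dicts, best first, with "conf" (0 to 1); they miss things now and then, are a little off and sometimes report something else, mostly with a low value. They report only what shows in the picture. A call takes as long as a camera call. They do not tell look-alikes from the thing itself.
- robot.look_for(picture, name): "centre" ([x, y, z] in m, in world coordinates, good to about 4 mm: the middle of the surface that is visible of it).
- robot.cut_out(picture, name): "region" (400x640 bool, what is visible of it).
- robot.mark_of(picture, name): "centre" ([x, y, z] in m, in world coordinates, good to about 4 mm: a listed point, or the origin of a listed thing).
The state is a dict: "time": time; "joints": joint angles; "dq": joint speeds; "joint_torque": joint torques, N m; "tcp_pos": TCP position; "tcp_rot": TCP orientation; "contact_force": force on the tool from outside, world axes, zero at the start; "moment": the same for the moment, N m; "width": finger opening in m; "grip_force": force on a finger pad.
Only numpy, scipy, OpenCV 4.12 (cv2) and the standard library are available. Lean on these libraries where they do the work, as an engineer would, in place of code of your own. Each camera call takes 0.05 s, during which the arm holds its last target. There are 200 camera calls.

## Task

Get the portioning stand ready for the first cut: turn the round plate by gentle pushes on its edge until the notch in its rim faces the index bolt, then slide the bolt into the notch and press it snug with about 10 to 12 N so that its taper wedges and locks the plate. Never push the plate or jam the bolt with more than 15 N, never touch the cheese, which must stay centred on the plate, and leave the other things on the table alone.

Things in the scene. Friction and masses are not known exactly. Their poses are not given: they have to be found in the camera images.
- stand: Aluminium stand of a rotary cheese cutter, fixed. Origin on the vertical turntable axis at table height, z up; its -x axis points from that axis to the index bolt. Base 350 x 120 mm, 16 mm high, narrower than the round plate, whose rim overhangs it freely by 30 mm on both y sides.
- stand_mark (a point): Middle of the two red index lines on top of the bolt guide, 130 mm from the turntable axis along the stand's -x, 48 mm high. The guide is 54 mm long (112 to 166 mm from the axis), 32 mm wide, top at 47 mm.
- stand_post (a point): Top of the rear post, 104 mm high, at x +160 mm of the stand. It carries the cutting-wire bow, fixed, swung up and back, rising to 265 mm height over x +128 to +230 mm of the stand, 9 mm thick, in the plane y = 0. Keep clear of it.
- plate: Round pale wooden turntable plate, 180 mm diameter, 16 mm thick, 0.35 kg, bearing the cheese. Origin: centre of its underside, 30 mm above the table; z up; its -x axis points to its notch. It turns on a central spigot with 1 mm radial play and rests on glides with dry friction: it stops when no longer pushed. Level and parallel to the stand's axes when the notch faces the bolt.
- plate_edge (a point): Centre of the plate at half height of the rim (38 mm above the table); the smooth rim is 90 mm from it, 30 to 46 mm high. Turning takes about 2 to 4 N along the rim: fingers pressed radially on it with 6 to 12 N and drawn along it carry it round by friction; a lighter press slips. The notch starts 0.45 to 1.1 rad counter-clockwise (from above) of the bolt: turn the plate clockwise.
- plate_notch (a point): Middle of the mouth of the notch, at the rim (90 mm from the plate's axis), half-way up the rim (38 mm above the table). V notch through the full thickness, 11 mm wide at the mouth, narrowing with the same taper as the bolt's nose over 13 mm depth, flanked by two red bars (22 x 8 mm) on top of the plate.
- bolt: Steel index bolt, bar 10 mm wide and high, sliding in the guide along the stand's x, straight at the turntable axis. Origin at the tip of its nose, 38 mm high; axes as the stand's. Nose tapers to 3 mm over 9 mm to fit the V notch; it enters and centres a notch up to about 3 mm off. Tip at stand x -106 to -98 mm at the start; it wedges snug at about -80 mm, give or take 2 mm, and stays wedged.
- bolt_knob (a point): Centre of the bolt's red knob, an upright cylinder 22 mm in diameter, 24 mm high (60 to 84 mm above the table) on an 8 mm stem, 45 mm behind the nose tip. Push it from behind or pinch it from above; the bolt slides with about 2 N of friction and stays where it is left.
- cheese: Small yellow waxed wheel of cheese with red and cream label, 116 mm diameter, 50 mm high, 0.5 kg. Origin at the centre of its underside. Loose in the middle of the plate, top 96 mm above the table; it rides round with the plate.
- bottle: Water bottle, 62 mm diameter, 200 mm high, bystander. Origin at the centre of its underside.
- canister: White wipes canister with blue lid, 94 mm diameter, 194 mm high, bystander. Origin at the centre of its underside.
- plates: Stack of white plates, 160 mm diameter, 24 mm high, bystander. Origin at the centre of its underside.
Not all that is in view belongs to the job. What is shaped like the plate but pink is not meant.

How it is judged:
By the outcome, as a careful person would: the job done as asked, in the order asked, and still so for the second after the job is handed in, with the robot touching nothing.
It also fails if it takes over 67 s, if anything falls off the work surface, if the arm or the gripper's body presses on something with over 40 N, if the wrist force passes 120 N, or if a joint passes its speed limit or range.

## Working session

There is one attempt and no reset: what is moved stays moved. The work goes in short steps, Python scripts to look and compute and a tool call to move; the robot and the scene stay as the last step left them, time stands still between calls to the robot, and variables do not carry over. Pictures are saved under pics/ and viewed, at most 10 in all, crops included, and the job is handed in when it is done.

Besides the shell and the picture viewer there is one more tool, called after "Call:" as name(argument=value, ...) on one line, values as JSON. drive_tool: Moves the arm, as the interface text tells. Its arguments: {"type":"object","properties":{"dp":{"type":"array","items":{"type":"array","items":{"type":"number"}}},"delta_rot":{"type":"array","items":{"type":"array","items":{"type":"number"}}},"jaw":{"type":"number"},"grip_force":{"type":"number"}},"required":["dp","delta_rot"]}

```bash
mkdir -p pics; cat > h.py <<'E'
import numpy as np, cv2
from workcell import robot
from scipy.spatial.transform import Rotation as R
np.set_printoptions(precision=4,suppress=True)
def marks(p,names):
    for n in names:
        for f in ("mark_of",):
            for d in getattr(robot,f)(p,n)[:3]: print(n,np.round(d["centre"],4),round(d["conf"],2))
def proj(p,X):
    return cv2.projectPoints(np.float64(X).reshape(-1,3),p["rvec"],p["tvec"],p["camera_matrix"],None)[0].reshape(-1,2)
def cloud(p):
    z=p["range_z"];K=p["camera_matrix"];v,u=np.indices(z.shape)
    c=np.stack([(u-K[0,2])*z/K[0,0],(v-K[1,2])*z/K[1,1],z],-1)
    M=cv2.Rodrigues(np.float64(p["rvec"]))[0]
    return (c-np.ravel(p["tvec"]))@M
E
python3 - <<'E'
from h import *
s=robot.read_state();print(s)
for n in("top","side"):
    p=robot.camera(n);cv2.imwrite(f"pics/{n}0.png",p["color"])
    marks(p,["stand","stand_mark","stand_post","plate","plate_edge","plate_notch","bolt","bolt_knob","cheese","bottle","canister","plates"])
E
```

```text
{'time': 0.0, 'joints': array([-1.128 ,  0.2388, -0.0143,  1.3192, -0.    ,  1.5708]), 'dq': array([ 0.0004, -0.0003,  0.0004,  0.0014, -0.0016, -0.0001]), 'joint_torque': array([  0.0014, -53.8777,  34.6443,   0.0184,   0.0001,   0.    ]), 'tcp_pos': array([ 0.2247, -0.474 ,  0.2307]), 'tcp_rot': array([-3.1401,  0.    ,  0.4428]), 'contact_force': array([-0.5787, -0.1347, -0.2842]), 'moment': array([ 0.0913,  0.0318, -0.0434]), 'grip_force': 0.0, 'width': 0.0854081718691476}
stand_mark [ 0.4821 -0.0858  0.0499] 0.89
stand_post [ 0.7734 -0.0459  0.1014] 0.63
plate [0.4328 0.1846 0.0115] 0.92
plate [0.7332 0.1877 0.0134] 0.61
plate_edge [0.4288 0.1851 0.0231] 0.85
plate_edge [0.732  0.1878 0.0175] 0.76
plate_notch [0.4635 0.1055 0.0226] 0.75
plate_notch [ 0.5823 -0.1496  0.0385] 0.7
plate_notch [0.6395 0.1941 0.0212] 0.59
bolt [ 0.5127 -0.0849  0.0422] 0.69
bolt_knob [ 0.4668 -0.0894  0.0735] 0.52
cheese [ 0.6097 -0.0681  0.0431] 0.65
bottle [ 0.5239 -0.3572 -0.0002] 0.73
bottle [ 0.5997  0.4376 -0.0001] 0.26
canister [ 0.5996  0.4412 -0.0015] 0.95
canister [ 0.5236 -0.3584 -0.0011] 
[... 152 characters left out ...]
5] 0.76
stand_post [ 0.7732 -0.0437  0.1028] 0.68
plate [0.7299 0.1899 0.0131] 0.88
plate [ 0.611 -0.065  0.031] 0.76
plate [0.4335 0.19   0.0163] 0.63
plate_edge [0.7331 0.188  0.0219] 0.93
plate_edge [ 0.6146 -0.0647  0.0369] 0.88
plate_edge [0.4306 0.1895 0.0228] 0.88
plate_notch [0.4684 0.1007 0.0184] 0.97
plate_notch [0.6445 0.2015 0.021 ] 0.72
plate_notch [ 0.5786 -0.1502  0.0398] 0.65
bolt [ 0.5122 -0.089   0.0329] 0.62
bolt_knob [ 0.4666 -0.0905  0.0695] 0.53
bolt_knob [ 0.7741 -0.041   0.1031] 0.5
cheese [ 0.613  -0.0667  0.0491] 0.87
cheese [ 0.774  -0.0444  0.1018] 0.32
bottle [ 0.5178 -0.3592  0.0022] 0.95
canister [0.6003 0.442  0.0001] 0.79
plates [ 0.6599 -0.3366  0.0027] 0.69
```

View pics/top0.png

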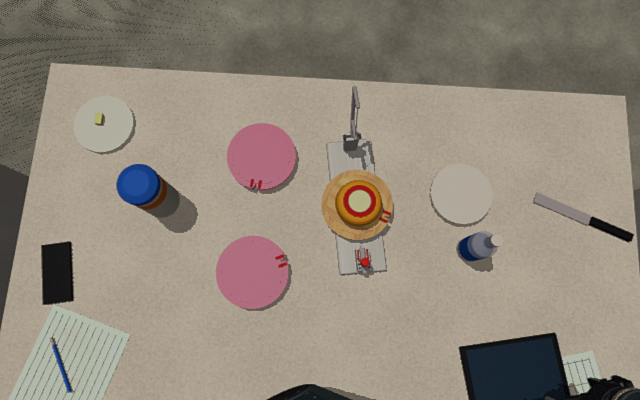

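View pics/side0.png

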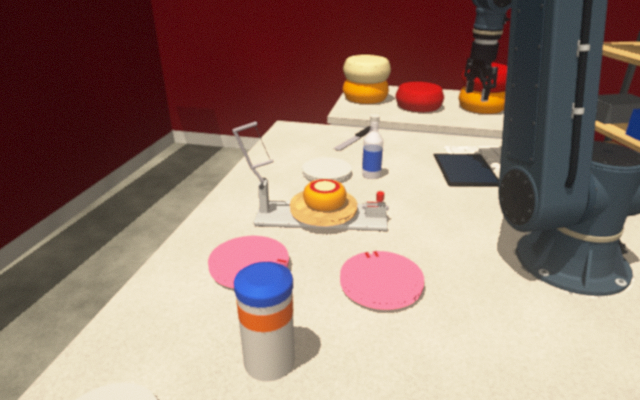

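The wooden plate at (358,205) in the top view is the one meant. It carries the cheese and sits on the stand with the bolt at (365,262). The discs at (262,157) and (253,272) are pink, so they are decoys. The notch bars are at about (386,216). Next I'll refine the geometry and confirm it in a crop.

```bash
python3 - <<'E'
from h import *
p=robot.camera("top");C=cloud(p);w=robot.camera("wrist");print(w["T_tool_cam"])
d=np.hypot(C[...,0]-.611,C[...,1]+.066);z=C[...,2]
m=(d<.11)&(abs(z-.046)<.006)&(d>.062)
hsv=cv2.cvtColor(p["color"],cv2.COLOR_BGR2HSV)
ex=C[m];print(m.sum(),ex[:,2].mean())
cnt=max(cv2.findContours(((d<.11)&(z>.036)).astype(np.uint8),0,1)[0],key=len)[:,0]
q=C[cnt[:,1],cnt[:,0]];r=np.hypot(q[:,0]-.611,q[:,1]+.066);q=q[(r>.08)&(r<.098)&(abs(q[:,2]-.046)<.008)]
A=np.c_[2*q[:,:2],np.ones(len(q))];s=np.linalg.lstsq(A,(q[:,:2]**2).sum(1),rcond=None)[0]
print("circle",s[:2],np.sqrt(s[2]+s[:2]@s[:2]),len(q))
red=((hsv[...,0]<8)|(hsv[...,0]>172))&(hsv[...,1]>150)&(hsv[...,2]>90)
b=red&(d<.1)&(d>.064)&(z<.056);c=C[b].mean(0);print("bars",c,b.sum(),np.degrees(np.arctan2(c[1]-s[1],c[0]-s[0])))
k=red&(d>.1)&(d<.2);
for lo,hi in((.042,.055),(.06,.095)):
  kk=k&(z>lo)&(z<hi);print("red",lo,C[kk].mean(0),C[kk][:,2].max(),kk.sum())
g=(d>.095)&(d<.2)&(abs(z-.016)<.005)
e=C[g][:,:2];e0=e.mean(0);V=np.linalg.svd(e-e0,full_matrices=False)[2][0];print("base",e0,V,g.sum())
cv2.imwrite("pics/c.png",cv2.resize(p["color"][130:290,290:430],None,fx=3.7,fy=3.7,interpolation=2))
E
```

```text
[[-0.0012 -0.9529 -0.3034  0.0772]
 [ 1.     -0.0015  0.0005  0.0014]
 [-0.001  -0.3034  0.9529 -0.1429]
 [ 0.      0.      0.      1.    ]]
1977 0.04554658575700652
circle [ 0.6136 -0.0665] 0.08901637591988056 195
bars [ 0.5865 -0.1388  0.0464] 45 -110.54730018052392
red 0.042 [ 0.4863 -0.0865  0.0481] 0.052355770847955466 21
red 0.06 [ 0.4669 -0.0893  0.0832] 0.08867730231883782 60
base [ 0.6229 -0.0649] [-0.988  -0.1546] 2373
```

View pics/c.png

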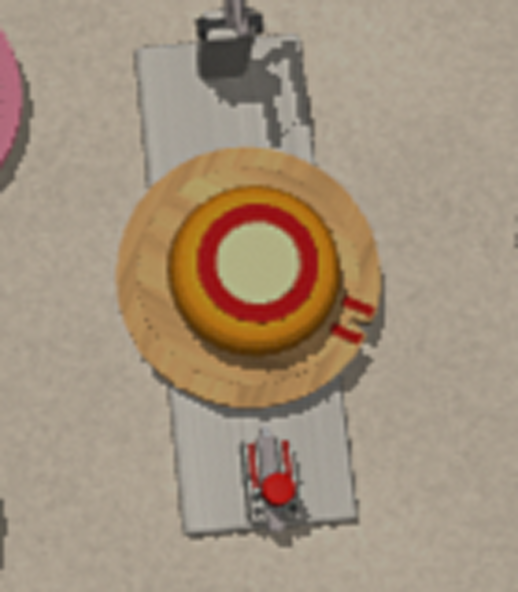

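The crop confirms it: a wooden plate with cheese on the stand, notch bars at lower right and the bolt with its red knob at the bottom. The notch sits at -110.5° and the bolt at about -171.5°, so the plate needs roughly 61° clockwise. I'll draw the rim along from the free +y side.

Call:
drive_tool(dp=[[24.9, -16, 0], [24.9, -16, 0], [24.9, -16, 0], [24.9, -16, 0], [24.9, -16, 0], [24.9, -16, 0], [24.9, -16, 0], [24.9, -16, 0], [24.9, -16, 0], [24.9, -16, 0], [24.9, -16, 0], [24.9, -16, 0], [24.9, -16, 0], [24.9, -16, 0], [24.9, -16, 0], [24.9, -16, 0], [24.9, -16, 0], [24.9, -16, 0], [24.9, -16, 0], [24.9, -16, 0]], delta_rot=[[0, 0, 0], [0, 0, 0], [0, 0, 0], [0, 0, 0], [0, 0, 0], [0, 0, 0], [0, 0, 0], [0, 0, 0], [0, 0, 0], [0, 0, 0], [0, 0, 0], [0, 0, 0], [0, 0, 0], [0, 0, 0], [0, 0, 0], [0, 0, 0], [0, 0, 0], [0, 0, 0], [0, 0, 0], [0, 0, 0]], jaw=-1, grip_force=30)

```text
time: 3.4
tcp_pos: [0.5383, 0.0294, 0.2313]
tcp_rot: [-3.142, -0.0, 0.443]
contact_force: [0.4, -0.2, -0.9]
width: 0.0001
grip_force: 0.0
```

Call:
drive_tool(dp=[[0, 0, 12], [0, 0, 12], [0, 0, 12], [0, 0, 12], [0, 0, 12], [0, 0, 12], [0, 0, 12], [0, 0, 12], [0, 0, 12], [0, 0, 12], [0, 0, 12], [0, 0, 12], [0, 0, 12], [0, 0, 0], [0, 0, 0]], delta_rot=[[0, 0, -0.138], [0, 0, -0.138], [0, 0, -0.138], [0, 0, -0.138], [0, 0, -0.138], [0, 0, -0.138], [0, 0, -0.138], [0, 0, -0.138], [0, 0, -0.138], [0, 0, -0.138], [0, 0, -0.138], [0, 0, -0.138], [0, 0, -0.138], [0, 0, 0], [0, 0, 0]])

```text
time: 4.9
tcp_pos: [0.5378, 0.0282, 0.0754]
tcp_rot: [-3.141, -0.0, 2.233]
contact_force: [0.1, -0.3, 0.3]
width: -0.0007
grip_force: 0.0
```

Call:
drive_tool(dp=[[0, 0, 14], [0, 0, 14], [0, 0, 13], [-5, 0, 0], [-5, 0, 0], [-3, 0, 0], [0, 0, 0], [0, 0, 0]], delta_rot=[[0, 0, 0], [0, 0, 0], [0, 0, 0], [0, 0, 0], [0, 0, 0], [0, 0, 0], [0, 0, 0], [0, 0, 0]])

```text
time: 5.7
tcp_pos: [0.5462, 0.0178, 0.0348]
tcp_rot: [3.141, 0.0, 2.236]
contact_force: [0.7, 0.2, 0.2]
width: -0.0
grip_force: 0.0
```

Call:
drive_tool(dp=[[-1, 0, 0], [-1, 0, 0], [0, 0, 0]], delta_rot=[[0, 0, 0], [0, 0, 0], [0, 0, 0]])

```text
time: 6.0
tcp_pos: [0.5471, 0.0164, 0.0344]
tcp_rot: [3.141, -0.0, 2.237]
contact_force: [0.2, -0.1, -0.1]
width: 0.0003
grip_force: 0.0
```

```bash
python3 - <<'E'
from h import *
w=robot.camera("wrist");cv2.imwrite("pics/w1.png",w["color"])
E
```

```text
(no output)
```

View pics/w1.png

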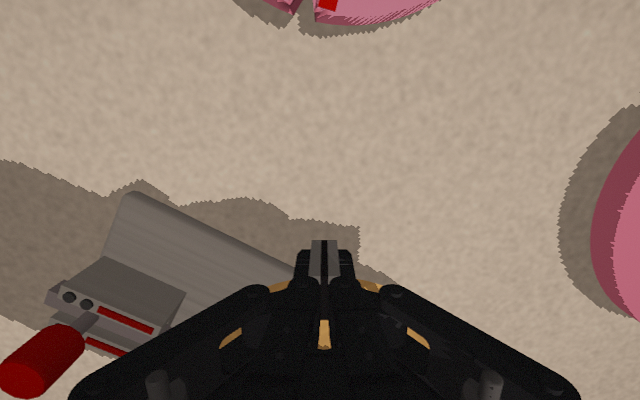

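The wrist view shows the closed fingers at (323,260) just outside the rim, with the knob at (40,360) well clear. Now I'll feel for contact.

Call:
drive_tool(dp=[[-1, 0, 0], [-1, 0, 0], [0, 0, 0]], delta_rot=[[0, 0, 0], [0, 0, 0], [0, 0, 0]])

```text
time: 6.35
tcp_pos: [0.5484, 0.0147, 0.0343]
tcp_rot: [3.142, 0.0, 2.237]
contact_force: [0.0, -0.1, 0.3]
width: -0.0001
grip_force: 0.0
```

Call:
drive_tool(dp=[[-1, 0, 0], [0, 0, 0]], delta_rot=[[0, 0, 0], [0, 0, 0]])

```text
time: 6.55
tcp_pos: [0.549, 0.014, 0.0343]
tcp_rot: [3.142, -0.0, 2.237]
contact_force: [-0.3, -0.6, -0.5]
width: -0.0
grip_force: 0.0
```

Call:
drive_tool(dp=[[-1, 0, 0], [0, 0, 0]], delta_rot=[[0, 0, 0], [0, 0, 0]])

```text
time: 6.75
tcp_pos: [0.5496, 0.0132, 0.0343]
tcp_rot: [3.141, 0.0, 2.237]
contact_force: [-1.1, -0.0, 0.5]
width: -0.0002
grip_force: 0.0
```

Call:
drive_tool(dp=[[-1, 0, 0], [0, 0, 0]], delta_rot=[[0, 0, 0], [0, 0, 0]])

```text
time: 6.95
tcp_pos: [0.55, 0.0126, 0.0343]
tcp_rot: [-3.142, -0.001, 2.237]
contact_force: [-1.1, 1.0, 0.5]
width: -0.0001
grip_force: 0.6
```

Call:
drive_tool(dp=[[-0.5, 0, 0], [0, 0, 0]], delta_rot=[[0, 0, 0], [0, 0, 0]])

```text
time: 7.15
tcp_pos: [0.55, 0.0124, 0.0342]
tcp_rot: [-3.141, -0.001, 2.237]
contact_force: [-2.0, 3.1, 1.3]
width: 0.0001
grip_force: 2.0
```

Call:
drive_tool(dp=[[-0.5, 0, 0], [0, 0, 0]], delta_rot=[[0, 0, 0], [0, 0, 0]])

```text
time: 7.35
tcp_pos: [0.5503, 0.012, 0.0342]
tcp_rot: [-3.141, -0.001, 2.237]
contact_force: [-2.8, 3.5, 0.5]
width: -0.0
grip_force: 2.6
```

Call:
drive_tool(dp=[[-0.4, 0, 0], [0, 0, 0]], delta_rot=[[0, 0, 0], [0, 0, 0]])

```text
time: 7.55
tcp_pos: [0.5506, 0.0116, 0.0342]
tcp_rot: [-3.141, -0.001, 2.237]
contact_force: [-3.0, 4.3, 1.1]
width: -0.0003
grip_force: 2.5
```

Call:
drive_tool(dp=[[-0.5, 0, 0], [0, 0, 0]], delta_rot=[[0, 0, 0], [0, 0, 0]])

```text
time: 7.75
tcp_pos: [0.5505, 0.0115, 0.0342]
tcp_rot: [-3.141, -0.002, 2.237]
contact_force: [-3.9, 5.1, 2.0]
width: 0.0
grip_force: 3.5
```

Call:
drive_tool(dp=[[-0.4, 0, 0], [0, 0, 0]], delta_rot=[[0, 0, 0], [0, 0, 0]])

```text
time: 7.95
tcp_pos: [0.5505, 0.0115, 0.0341]
tcp_rot: [-3.141, -0.003, 2.237]
contact_force: [-4.7, 6.3, 2.2]
width: 0.0001
grip_force: 4.3
```

Call:
drive_tool(dp=[[-0.4, 4.9, 0], [-0.1, 4.9, 0], [-0.1, 4.9, 0]], delta_rot=[[0, 0, 0.05], [0, 0, 0.05], [0, 0, 0.05]])

```text
time: 8.25
tcp_pos: [0.5615, 0.0194, 0.0338]
tcp_rot: [-3.138, -0.003, 2.085]
contact_force: [-10.1, 6.8, 5.6]
width: -0.0001
grip_force: 5.2
```

```bash
cat >> h.py <<'E'
def bars():
    p=robot.camera("top");C=cloud(p);hsv=cv2.cvtColor(p["color"],cv2.COLOR_BGR2HSV)
    d=np.hypot(C[...,0]-.6125,C[...,1]+.0665);z=C[...,2]
    red=((hsv[...,0]<8)|(hsv[...,0]>172))&(hsv[...,1]>150)&(hsv[...,2]>90)
    b=red&(d<.1)&(d>.066)&(z<.056)&(z>.04);c=C[b].mean(0)
    print("bars",c,b.sum(),"angle",np.degrees(np.arctan2(c[1]+.0665,c[0]-.6125)))
    ch=(z>.085)&(z<.102)&(d<.08);print("cheese",C[ch].mean(0));return p
def fr():
    s=robot.read_state();y=s["tcp_rot"][2];f=s["contact_force"]
    print("t",s["time"],s["tcp_pos"],"yaw",y,"radial",f[:2]@[np.cos(y),np.sin(y)],"tang(tool y)",f[:2]@[np.sin(y),-np.cos(y)],"fz",f[2])
E
python3 -c "
from h import *
fr();bars()"
```

```text
t 8.25 [0.5615 0.0194 0.0338] yaw 2.085185123676353 radial 10.917207433856927 tang(tool y) -5.488999365375078 fz 5.586147328845975
bars [ 0.5793 -0.1358  0.0468] 44 angle -115.58122922773966
cheese [ 0.6122 -0.0977  0.0948]
```

Call:
drive_tool(dp=[[0.6, 4.9, -0.5], [-0.1, 4.9, 0], [-0.1, 4.9, 0], [-0.1, 4.9, 0]], delta_rot=[[0, 0, 0.05], [0, 0, 0.05], [0, 0, 0.05], [0, 0, 0.05]])

```text
time: 8.7
tcp_pos: [0.5798, 0.0284, 0.0343]
tcp_rot: [-3.139, -0.003, 1.886]
contact_force: [-6.4, 7.2, 1.5]
width: -0.0001
grip_force: 4.8
```

```bash
python3 -c "
from h import *
fr();bars()"
```

```text
t 8.7 [0.5798 0.0284 0.0343] yaw 1.8855058080464604 radial 8.847846592848642 tang(tool y) -3.8188692765492527 fz 1.5420431333701303
bars [ 0.5663 -0.1268  0.0462] 44 angle -127.4693125193721
cheese [ 0.6159 -0.0921  0.0948]
```

Call:
drive_tool(dp=[[-0.1, 4.9, 0], [-0.1, 4.9, 0], [-0.1, 4.9, 0], [-0.1, 4.9, 0]], delta_rot=[[0, 0, 0.05], [0, 0, 0.05], [0, 0, 0.05], [0, 0, 0.05]])

```text
time: 9.15
tcp_pos: [0.5995, 0.0332, 0.0344]
tcp_rot: [-3.14, -0.003, 1.686]
contact_force: [-5.7, 10.6, 0.9]
width: -0.0001
grip_force: 5.5
```

```bash
python3 -c "
from h import *
fr();bars()"
```

```text
t 9.15 [0.5995 0.0332 0.0344] yaw 1.6859525656748429 radial 11.188453261472297 tang(tool y) -4.477956232696657 fz 0.9033088767937183
bars [ 0.5579 -0.1211  0.0455] 31 angle -135.01152806978558
cheese [ 0.6178 -0.0916  0.0948]
```

Call:
drive_tool(dp=[[0.6, 4.9, 0], [0.05, 4.9, 0], [0.05, 4.9, 0], [0.05, 4.9, 0]], delta_rot=[[0, 0, 0.05], [0, 0, 0.05], [0, 0, 0.05], [0, 0, 0.05]])

```text
time: 9.6
tcp_pos: [0.6198, 0.0343, 0.0346]
tcp_rot: [-3.141, -0.002, 1.486]
contact_force: [-2.4, 7.6, -0.4]
width: -0.0001
grip_force: 3.5
```

```bash
python3 -c "
from h import *
fr();bars()"
```

```text
t 9.6 [0.6198 0.0343 0.0346] yaw 1.4856127885540973 radial 7.328663488577406 tang(tool y) -2.9985806245879396 fz -0.3806659280536813
bars [ 0.5512 -0.1141  0.0462] 15 angle -142.1729059985375
cheese [ 0.6208 -0.095   0.0945]
```

Call:
drive_tool(dp=[[-0.4, 4.9, 0], [0, 4.9, 0], [0, 4.9, 0], [0, 4.9, 0]], delta_rot=[[0, 0, 0.05], [0, 0, 0.05], [0, 0, 0.05], [0, 0, 0.05]])

```text
time: 10.05
tcp_pos: [0.6397, 0.031, 0.0347]
tcp_rot: [-3.141, -0.002, 1.286]
contact_force: [-0.9, 8.7, -0.7]
width: -0.0001
grip_force: 3.8
```

```bash
python3 -c "
from h import *
fr()
p=bars();q=robot.camera('side');marks(q,['plate_notch','bolt','bolt_knob']);marks(p,['plate_notch'])
a=cv2.resize(p['color'][150:290,290:430],None,fx=2.8,fy=2.8,interpolation=2);b=cv2.resize(q['color'][150:250,240:400],None,fx=2.5,fy=2.5,interpolation=2)
c=np.zeros((392,800,3),np.uint8);c[:392,:392]=a;c[:250,400:]=b;cv2.imwrite('pics/d.png',c)"
```

```text
t 10.05 [0.6397 0.031  0.0347] yaw 1.2857808676902975 radial 8.063204193394856 tang(tool y) -3.2710331856269264 fz -0.6867232102194287
bars [nan nan nan] 0 angle nan
cheese [ 0.6248 -0.1018  0.0938]
plate_notch [ 0.5268 -0.0889  0.0389] 0.87
plate_notch [0.4671 0.1    0.0204] 0.78
plate_notch [0.6444 0.2017 0.0209] 0.66
bolt [ 0.5116 -0.0869  0.0334] 0.41
bolt_knob [ 0.4653 -0.0899  0.0738] 0.65
plate_notch [0.6401 0.1956 0.0192] 0.69
plate_notch [ 0.773  -0.042   0.1026] 0.46h.py:20: RuntimeWarning: Mean of empty slice.
  b=red&(d<.1)&(d>.066)&(z<.056)&(z>.04);c=C[b].mean(0)
  ret = um.true_divide(
```

View pics/d.png

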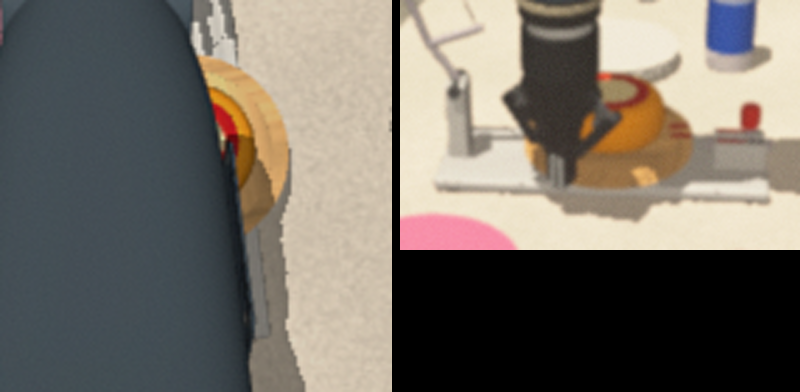

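The top view is blocked by the arm. The side view (right half) shows the notch bars at crop (680,130), nearly facing the guide lines at (735,137). I'll measure both from the side camera.

```bash
cat >> h.py <<'E'
def sidebars():
    p=robot.camera("side");hsv=cv2.cvtColor(p["color"],cv2.COLOR_BGR2HSV)
    red=((hsv[...,0]<8)|(hsv[...,0]>170))&(hsv[...,1]>110)&(hsv[...,2]>60)
    K=p["camera_matrix"];M=cv2.Rodrigues(np.float64(p["rvec"]))[0];o=-M.T@np.ravel(p["tvec"])
    v,u=np.nonzero(red);ray=np.c_[(u-K[0,2])/K[0,0],(v-K[1,2])/K[1,1],np.ones(len(u))]@M
    def at(z): return o+ray*((z-o[2])/ray[:,2])[:,None]
    c=np.array([.6125,-.0665])
    for nm,z,lo,hi in(("bars",.0465,.066,.094),("guide",.0475,.105,.155)):
        X=at(z)[:,:2]-c;d=np.hypot(*X.T);a=np.degrees(np.arctan2(X[:,1],X[:,0]))%360
        m=(d>lo)&(d<hi)&(a>150)&(a<235);
        if nm=="guide": m&=np.abs(X@[.154,-.988])<.02
        x=X[m];y=x@[.154,-.988];
        lat=np.sort(y);print(nm,m.sum(),"mean",x.mean(0)+c,"angle",a[m].mean(),np.round(lat*1e3,0).astype(int))
    return p
E
python3 -c "
from h import *
sidebars()"
```

```text
bars 2 mean [ 0.5397 -0.0826] angle 193.02153305012803 [-6 15]
guide 8 mean [ 0.4688 -0.1056] angle 195.2143103448151 [13 14 14 14 19 19 19 20]
```

Call:
drive_tool(dp=[[0, 4.5, 0], [0, 4.5, 0], [0, 0, 0], [3, -1, 0], [6, 0, 0], [10, 0, 0], [14, 0, 0], [0, 0, -20], [0, 0, -30], [0, 0, -40], [0, 0, -40], [0, 0, -30], [0, 0, 0]], delta_rot=[[0, 0, 0.045], [0, 0, 0.045], [0, 0, 0], [0, 0, 0], [0, 0, 0], [0, 0, 0], [0, 0, 0], [0, 0, 0], [0, 0, 0], [0, 0, 0], [0, 0, 0], [0, 0, 0], [0, 0, 0]])

```text
time: 11.7
tcp_pos: [0.6614, 0.0592, 0.2]
tcp_rot: [3.134, -0.004, 1.197]
contact_force: [0.7, 0.0, 0.1]
width: -0.0001
grip_force: 0.0
```

```bash
python3 -c "
from h import *
fr();print(robot.read_state()['joints'])"
```

```text
t 11.7 [0.6614 0.0592 0.2   ] yaw 1.1974684737806793 radial 0.2926769732911256 tang(tool y) 0.6185436694953064 fz 0.05211834969737818
[0.0892 0.4862 0.2826 1.3592 0.     2.0333]
```

Call:
drive_tool(dp=[[-23, -16.4, 0], [-23, -16.4, 0], [-23, -16.4, 0], [-23, -16.4, 0], [-23, -16.4, 0], [-23, -16.4, 0], [-23, -16.4, 0], [-23, -16.4, 0], [-23, -16.4, 0], [-23, -16.4, 0]], delta_rot=[[0, 0, 0], [0, 0, 0], [0, 0, 0], [0, 0, 0], [0, 0, 0], [0, 0, 0], [0, 0, 0], [0, 0, 0], [0, 0, 0], [0, 0, 0]])

```text
time: 12.7
tcp_pos: [0.4215, -0.0962, 0.1944]
tcp_rot: [-3.141, 0.0, 1.197]
contact_force: [0.6, -0.5, 0.1]
width: -0.0002
grip_force: 0.0
```

Call:
drive_tool(dp=[[0, 0, 0], [0, 0, 0], [0, 0, 0], [0, 0, 0], [0, 0, 0], [0, 0, 0], [0, 0, 0], [0, 0, 0], [0, 0, 0], [0, 0, 0], [0, 0, 0], [0, 0, 0], [0, 0, 0], [0, 0, 0], [0, 0, 0], [0, 0, 0], [0, 0, 0]], delta_rot=[[0, 0, -0.1395], [0, 0, -0.1395], [0, 0, -0.1395], [0, 0, -0.1395], [0, 0, -0.1395], [0, 0, -0.1395], [0, 0, -0.1395], [0, 0, -0.1395], [0, 0, -0.1395], [0, 0, -0.1395], [0, 0, -0.1395], [0, 0, -0.1395], [0, 0, -0.1395], [0, 0, -0.1395], [0, 0, -0.1395], [0, 0, 0], [0, 0, 0]])

```text
time: 14.4
tcp_pos: [0.4224, -0.0959, 0.1945]
tcp_rot: [3.141, -0.0, -2.998]
contact_force: [-0.1, 0.3, -0.5]
width: 0.0003
grip_force: 0.0
```

```bash
python3 -c "
from h import *
fr();s=robot.read_state()
w=robot.camera('wrist');t=robot.camera('top')
c=np.zeros((600,640,3),np.uint8);c[:400]=w['color'];c[400:600,:280]=cv2.resize(t['color'][170:270,300:440],None,fx=2,fy=2)
cv2.imwrite('pics/e.png',c)
marks(w,['plate_notch','stand_mark','bolt','bolt_knob','cheese','plate'])"
```

```text
t 14.4 [ 0.4224 -0.0959  0.1945] yaw -2.9975766732805096 radial 0.0931466983507204 tang(tool y) 0.3352601312790965 fz -0.5281585075168622
plate_notch [0.4654 0.1011 0.0161] 0.6
stand_mark [ 0.4875 -0.0847  0.047 ] 0.79
bolt_knob [ 0.469  -0.0869  0.0683] 0.67
cheese [ 0.6096 -0.0684  0.0473] 0.67
plate [0.4329 0.1889 0.0151] 0.58
```

View pics/e.png

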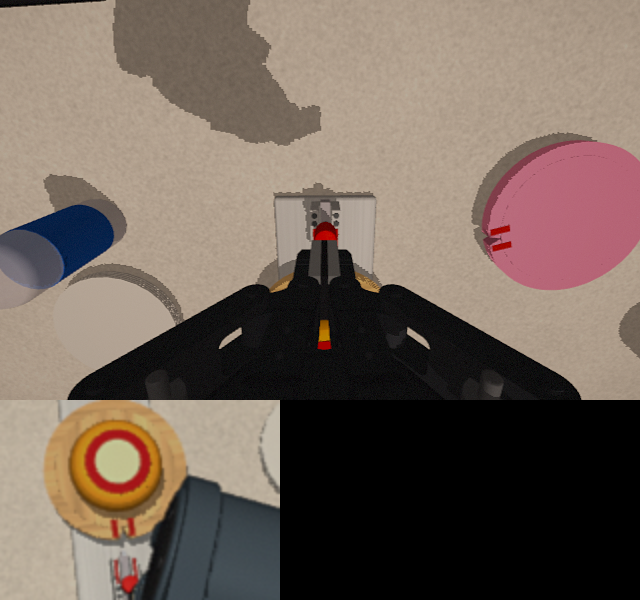

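The top inset shows the notch bars at inset (122,528), roughly facing the guide at (125,570). The wrist view shows the closed fingers lined up with the knob at (325,232). Now for the residual angle.

```bash
python3 - <<'E'
from h import *
a=[]
for i in range(3):
    p=bars();C=cloud(p);hsv=cv2.cvtColor(p["color"],cv2.COLOR_BGR2HSV);z=C[...,2]
    red=((hsv[...,0]<8)|(hsv[...,0]>170))&(hsv[...,1]>110)&(hsv[...,2]>80)
    d=np.hypot(C[...,0]-.6125,C[...,1]+.0665)
    if i==0:
        b=red&(d<.1)&(d>.062)&(z<.056)&(z>.04)
        n,l,st,ce=cv2.connectedComponentsWithStats(b.astype(np.uint8))
        for k in range(1,n):
            if st[k,4]>5:
                q=C[l==k];print(st[k,4],q.mean(0),"dir",np.linalg.svd(q[:,:2]-q[:,:2].mean(0))[2][0])
        g=red&(d>.1)&(d<.16)&(z>.041)&(z<.056);n,l,st,ce=cv2.connectedComponentsWithStats(g.astype(np.uint8))
        for k in range(1,n):
            if st[k,4]>4: print("g",st[k,4],ce[k],C[l==k].mean(0))
        k=red&(d>.12)&(z>.07)&(z<.095);print("knob",C[k].mean(0),k.sum())
        w=(d<.1)&(abs(z-.046)<.006);cnt=max(cv2.findContours(((d<.11)&(z>.036)).astype(np.uint8),0,1)[0],key=len)[:,0]
        q=C[cnt[:,1],cnt[:,0]];r=np.hypot(q[:,0]-.6125,q[:,1]+.0665);q=q[(r>.08)&(r<.097)&(abs(q[:,2]-.046)<.008)]
        A=np.c_[2*q[:,:2],np.ones(len(q))];s=np.linalg.lstsq(A,(q[:,:2]**2).sum(1),rcond=None)[0];print("circle",s[:2],len(q))
E
```

```text
bars [ 0.5393 -0.0815  0.0459] 42 angle -168.39253771680688
cheese [ 0.6096 -0.0653  0.0947]
22 [ 0.5423 -0.0915  0.0451] dir [-0.9917 -0.1285]
24 [ 0.5381 -0.0713  0.0467] dir [-0.9927 -0.1204]
g 16 [367.0625 253.3125] [ 0.4906 -0.0976  0.0481]
g 20 [357.95 255.15] [ 0.4847 -0.0754  0.048 ]
knob [ 0.4674 -0.0872  0.0835] 51
circle [ 0.6151 -0.0667] 193
bars [ 0.5393 -0.0817  0.0461] 43 angle -168.292316195896
cheese [ 0.6097 -0.0654  0.0947]
bars [ 0.539  -0.0814  0.0464] 42 angle -168.52560805693201
cheese [ 0.6096 -0.0651  0.0947]
```

The notch is still about 2.3° short (bars 2–3 mm toward -y of the bolt axis). That is marginal, so I'll give one more small draw from the +y side.

Call:
drive_tool(dp=[[-22, 17.7, 0], [-22, 17.7, 0], [-22, 17.7, 0], [-22, 17.7, 0], [-22, 17.7, 0], [-22, 17.7, 0], [0, 0, 15], [0, 0, 15], [0, 0, 15], [0, 0, 15], [0, 0, 15], [0, 0, 15], [0, 0, 15], [0, 0, 15], [0, 0, 0], [0, 0, 0]], delta_rot=[[0, 0, 0], [0, 0, 0], [0, 0, 0], [0, 0, 0], [0, 0, 0], [0, 0, 0], [0, 0, 0.1316], [0, 0, 0.1316], [0, 0, 0.1316], [0, 0, 0.1316], [0, 0, 0.1316], [0, 0, 0.1316], [0, 0, 0.1316], [0, 0, 0.1316], [0, 0, 0], [0, 0, 0]])

```text
time: 16.55
tcp_pos: [0.5372, 0.0282, 0.075]
tcp_rot: [-3.141, -0.0, 2.24]
contact_force: [0.3, -0.4, 0.2]
width: -0.0001
grip_force: 0.0
```

Call:
drive_tool(dp=[[0, 0, 14], [0, 0, 14], [0, 0, 12.5], [-6, 0, 0], [-6, 0, 0], [-4, 0, 0], [-2, 0, 0], [-1, 0, 0], [0, 0, 0], [0, 0, 0]], delta_rot=[[0, 0, 0], [0, 0, 0], [0, 0, 0], [0, 0, 0], [0, 0, 0], [0, 0, 0], [0, 0, 0], [0, 0, 0], [0, 0, 0], [0, 0, 0]])

```text
time: 17.55
tcp_pos: [0.5489, 0.0133, 0.0344]
tcp_rot: [3.142, -0.0, 2.237]
contact_force: [-0.5, -0.8, -0.1]
width: 0.0003
grip_force: 0.0
```

Call:
drive_tool(dp=[[-0.7, 0, 0], [-0.7, 0, 0], [0, 0, 0]], delta_rot=[[0, 0, 0], [0, 0, 0], [0, 0, 0]])

```text
time: 17.85
tcp_pos: [0.5499, 0.0122, 0.0343]
tcp_rot: [3.142, -0.0, 2.237]
contact_force: [0.7, 0.6, 1.0]
width: -0.0
grip_force: 0.0
```

Call:
drive_tool(dp=[[-0.6, 0, 0], [0, 0, 0]], delta_rot=[[0, 0, 0], [0, 0, 0]])

```text
time: 18.05
tcp_pos: [0.5503, 0.0117, 0.0343]
tcp_rot: [3.142, -0.0, 2.236]
contact_force: [0.5, 0.1, -0.4]
width: -0.0003
grip_force: 0.0
```

Call:
drive_tool(dp=[[-0.7, 0, 0], [-0.7, 0, 0], [0, 0, 0]], delta_rot=[[0, 0, 0], [0, 0, 0], [0, 0, 0]])

```text
time: 18.35
tcp_pos: [0.5504, 0.0113, 0.0342]
tcp_rot: [-3.142, -0.002, 2.237]
contact_force: [-1.6, 4.4, 0.6]
width: 0.0001
grip_force: 2.6
```

Call:
drive_tool(dp=[[-0.6, 0, 0], [0, 0, 0]], delta_rot=[[0, 0, 0], [0, 0, 0]])

```text
time: 18.55
tcp_pos: [0.5504, 0.0113, 0.0341]
tcp_rot: [-3.141, -0.003, 2.237]
contact_force: [-3.7, 6.6, 1.8]
width: 0.0001
grip_force: 3.7
```

Call:
drive_tool(dp=[[-0.3, 4.7, 0], [-0.1, 4.7, 0], [0, 0, 0]], delta_rot=[[0, 0, 0.0475], [0, 0, 0.0475], [0, 0, 0]])

```text
time: 18.85
tcp_pos: [0.5578, 0.017, 0.034]
tcp_rot: [-3.141, -0.004, 2.141]
contact_force: [-5.1, 8.4, 3.7]
width: -0.0
grip_force: 5.0
```

```bash
python3 -c "
from h import *
fr();bars()"
```

```text
t 18.85 [0.5578 0.017  0.034 ] yaw 2.141006666865554 radial 9.756991995494973 tang(tool y) 0.2536556175878518 fz 3.7390360855826468
bars [nan nan nan] 0 angle nan
cheese [ 0.6126 -0.0983  0.0945]h.py:20: RuntimeWarning: Mean of empty slice.
  b=red&(d<.1)&(d>.066)&(z<.056)&(z>.04);c=C[b].mean(0)
  ret = um.true_divide(
```

Call:
drive_tool(dp=[[3, 0, 0], [8, 0, 0], [11, 0, 0], [0, 0, -29], [0, 0, -29], [0, 0, -29], [0, 0, -29], [-5.4, -21.8, 0], [-5.4, -21.8, 0], [-5.4, -21.8, 0], [-5.4, -21.8, 0], [-5.4, -21.8, 0], [-5.4, -21.8, 0], [-5.4, -21.8, 0], [-5.4, -21.8, 0]], delta_rot=[[0, 0, 0], [0, 0, 0], [0, 0, 0], [0, 0, 0], [0, 0, 0], [0, 0, 0], [0, 0, 0], [0, 0, 0], [0, 0, 0], [0, 0, 0], [0, 0, 0], [0, 0, 0], [0, 0, 0], [0, 0, 0], [0, 0, 0]])

```text
time: 20.4
tcp_pos: [0.423, -0.0967, 0.1503]
tcp_rot: [3.141, 0.0, 2.142]
contact_force: [0.7, -0.9, 0.5]
width: -0.0002
grip_force: 0.0
```

Call:
drive_tool(dp=[[0, 0, 0], [0, 0, 0], [0, 0, 0], [0, 0, 0], [0, 0, 0], [0, 0, 0], [0, 0, 0], [0, 0, 0], [0, 0, 0], [0, 0, 0], [0, 0, 0]], delta_rot=[[0, 0, -0.1272], [0, 0, -0.1272], [0, 0, -0.1272], [0, 0, -0.1272], [0, 0, -0.1272], [0, 0, -0.1272], [0, 0, -0.1272], [0, 0, -0.1272], [0, 0, -0.1272], [0, 0, 0], [0, 0, 0]])

```text
time: 21.5
tcp_pos: [0.4238, -0.0963, 0.1503]
tcp_rot: [-3.142, 0.0, -3.0]
contact_force: [-1.0, -0.3, 0.4]
width: -0.0002
grip_force: 0.0
```

```bash
python3 - <<'E'
from h import *
fr();p=bars();bars()
cv2.imwrite("pics/f.png",cv2.resize(p["color"][160:280,300:430],None,fx=4.5,fy=4.5,interpolation=2))
E
```

```text
t 21.5 [ 0.4238 -0.0963  0.1503] yaw -3.0003203191741736 radial 1.002331410923526 tang(tool y) -0.12928031677250856 fz 0.43671320032328537
bars [ 0.5386 -0.074   0.0461] 37 angle -174.20319194262174
cheese [ 0.6105 -0.0645  0.0947]
bars [ 0.5382 -0.0732  0.0465] 38 angle -174.81866677583633
cheese [ 0.6101 -0.0645  0.0946]
```

View pics/f.png

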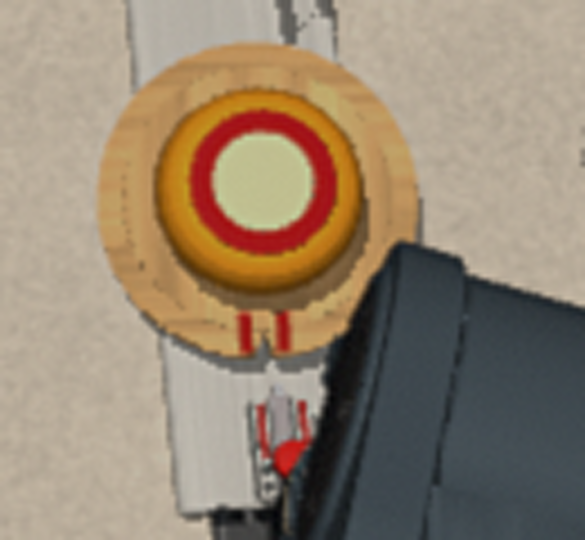

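The crop shows the notch bars at (265,332), now about 3° past the guide lines at (283,425): measured -174.5° against about -171.5°. I'll draw it back about 3°, which is some 5 mm at the fingers.

Call:
drive_tool(dp=[[-21.8, 17.7, 0], [-21.8, 17.7, 0], [-21.8, 17.7, 0], [-21.8, 17.7, 0], [-21.8, 17.7, 0], [-21.8, 17.7, 0], [0, 0, 10], [0, 0, 10], [0, 0, 10], [0, 0, 10], [0, 0, 10], [0, 0, 10], [0, 0, 10], [0, 0, 10], [0, 0, 12], [0, 0, 12], [0, 0, 12], [0, 0, 0]], delta_rot=[[0, 0, 0], [0, 0, 0], [0, 0, 0], [0, 0, 0], [0, 0, 0], [0, 0, 0], [0, 0, 0.1312], [0, 0, 0.1312], [0, 0, 0.1312], [0, 0, 0.1312], [0, 0, 0.1312], [0, 0, 0.1312], [0, 0, 0.1312], [0, 0, 0.1312], [0, 0, 0], [0, 0, 0], [0, 0, 0], [0, 0, 0]])

```text
time: 23.4
tcp_pos: [0.5368, 0.0273, 0.0325]
tcp_rot: [-3.139, -0.002, 2.238]
contact_force: [-0.4, 0.6, -1.0]
width: 0.0
grip_force: 0.0
```

Call:
drive_tool(dp=[[-6, 0, -1.5], [-6, 0, 0], [-4, 0, 0], [-2.5, 0, 0], [-1, 0, 0], [-0.5, 0, 0], [0, 0, 0], [0, 0, 0]], delta_rot=[[0, 0, 0], [0, 0, 0], [0, 0, 0], [0, 0, 0], [0, 0, 0], [0, 0, 0], [0, 0, 0], [0, 0, 0]])

```text
time: 24.2
tcp_pos: [0.5503, 0.0118, 0.0359]
tcp_rot: [3.142, -0.0, 2.237]
contact_force: [0.1, 1.8, 1.4]
width: 0.0001
grip_force: 0.8
```

Call:
drive_tool(dp=[[-0.7, 0, 0], [-0.7, 0, 0], [0, 0, 0]], delta_rot=[[0, 0, 0], [0, 0, 0], [0, 0, 0]])

```text
time: 24.5
tcp_pos: [0.5503, 0.0116, 0.0357]
tcp_rot: [3.142, -0.003, 2.238]
contact_force: [-3.3, 6.5, 2.9]
width: 0.0001
grip_force: 3.9
```

Call:
drive_tool(dp=[[-0.5, 0, 0], [0, 0, 0]], delta_rot=[[0, 0, 0], [0, 0, 0]])

```text
time: 24.7
tcp_pos: [0.5503, 0.0116, 0.0356]
tcp_rot: [-3.142, -0.004, 2.238]
contact_force: [-4.2, 9.5, 3.6]
width: 0.0
grip_force: 4.8
```

Call:
drive_tool(dp=[[0.2, -2.6, 0], [0, -2.6, 0], [0, 0, 0]], delta_rot=[[0, 0, -0.026], [0, 0, -0.026], [0, 0, 0]])

```text
time: 25.0
tcp_pos: [0.5462, 0.0078, 0.0357]
tcp_rot: [-3.141, -0.002, 2.29]
contact_force: [-3.5, 5.3, 3.4]
width: -0.0002
grip_force: 3.4
```

Call:
drive_tool(dp=[[3, 0, 0], [8, 0, 0], [11, 0, 0], [0, 0, -29], [0, 0, -29], [0, 0, -29], [0, 0, -29], [-2.4, -20.2, 0], [-2.4, -20.2, 0], [-2.4, -20.2, 0], [-2.4, -20.2, 0], [-2.4, -20.2, 0], [-2.4, -20.2, 0], [-2.4, -20.2, 0], [-2.4, -20.2, 0]], delta_rot=[[0, 0, 0], [0, 0, 0], [0, 0, 0], [0, 0, 0], [0, 0, 0], [0, 0, 0], [0, 0, 0], [0, 0, 0], [0, 0, 0], [0, 0, 0], [0, 0, 0], [0, 0, 0], [0, 0, 0], [0, 0, 0], [0, 0, 0]])

```text
time: 26.5
tcp_pos: [0.4228, -0.0972, 0.1517]
tcp_rot: [-3.141, 0.0, 2.289]
contact_force: [0.6, 0.3, 0.5]
width: 0.0002
grip_force: 0.0
```

Call:
drive_tool(dp=[[0, 0, 0], [0, 0, 0], [0, 0, 0], [0, 0, 0], [0, 0, 0], [0, 0, 0], [0, 0, 0], [0, 0, 0], [0, 0, 0], [0, 0, 0]], delta_rot=[[0, 0, -0.125], [0, 0, -0.125], [0, 0, -0.125], [0, 0, -0.125], [0, 0, -0.125], [0, 0, -0.125], [0, 0, -0.125], [0, 0, -0.125], [0, 0, 0], [0, 0, 0]])

```text
time: 27.5
tcp_pos: [0.4236, -0.0968, 0.1518]
tcp_rot: [-3.142, 0.0, -2.998]
contact_force: [-0.2, -0.2, 0.4]
width: -0.0001
grip_force: 0.0
```

```bash
python3 - <<'E'
from h import *
fr();p=bars();bars()
w=robot.camera("wrist");marks(w,["bolt_knob"])
c=np.zeros((540,800,3),np.uint8);c[:,:540]=cv2.resize(p["color"][160:280,300:420],None,fx=4.5,fy=4.5,interpolation=2);c[:240,540:]=w["color"][150:390,200:460];cv2.imwrite("pics/g.png",c)
E
```

```text
t 27.5 [ 0.4236 -0.0968  0.1518] yaw -2.9978139993961133 radial 0.2324194125405153 tang(tool y) -0.19322783052553494 fz 0.4194585854740606
bars [ 0.5387 -0.078   0.0456] 44 angle -171.1525703743711
cheese [ 0.6099 -0.0651  0.0947]
bars [ 0.5382 -0.0781  0.0458] 43 angle -171.09318622563694
cheese [ 0.61   -0.065   0.0948]
bolt_knob [ 0.5196 -0.3581 -0.0008] 0.52
```

View pics/g.png

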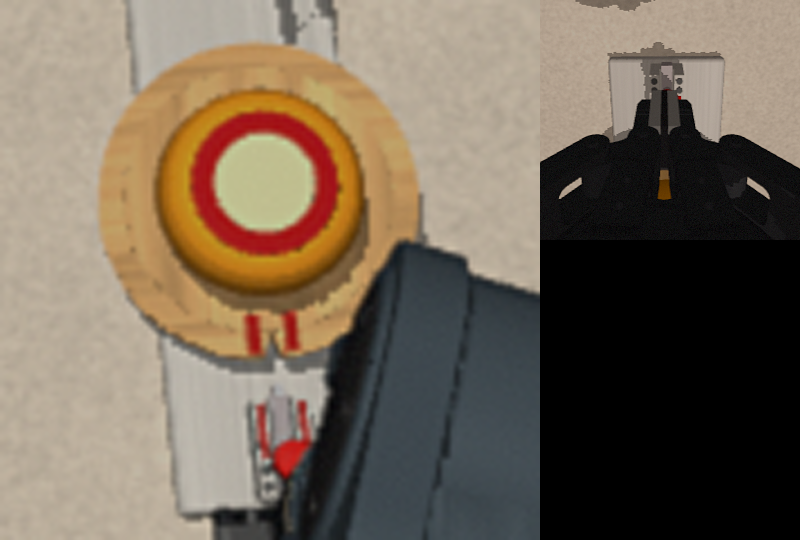

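At -171.1° the notch at (273,348) faces the bolt nose at (279,390). Next I'll descend behind the knob and push the bolt.

Call:
drive_tool(dp=[[0, 0.8, 18], [0, 0, 18], [0, 0, 18], [0, 0, 18], [0, 0, 16], [0, 0, 0], [-6, 0, 0], [-6, 0, 0], [-5, 0, 0], [0, 0, 0], [0, 0, 0]], delta_rot=[[0, 0, 0], [0, 0, 0], [0, 0, 0], [0, 0, 0], [0, 0, 0], [0, 0, 0], [0, 0, 0], [0, 0, 0], [0, 0, 0], [0, 0, 0], [0, 0, 0]])

```text
time: 28.8
tcp_pos: [0.4408, -0.0938, 0.064]
tcp_rot: [-3.142, 0.0, -2.994]
contact_force: [-0.5, -0.9, -0.3]
width: 0.0003
grip_force: 0.0
```

Call:
drive_tool(dp=[[-2, 0, 0], [-2, 0, 0], [-2, 0, 0], [0, 0, 0]], delta_rot=[[0, 0, 0], [0, 0, 0], [0, 0, 0], [0, 0, 0]])

```text
time: 29.2
tcp_pos: [0.4465, -0.093, 0.0638]
tcp_rot: [3.141, -0.0, -2.995]
contact_force: [-0.6, 0.3, 0.3]
width: 0.0003
grip_force: 0.3
```

Call:
drive_tool(dp=[[-2, 0, 0], [-2, 0, 0], [-2, 0, 0], [0, 0, 0]], delta_rot=[[0, 0, 0], [0, 0, 0], [0, 0, 0], [0, 0, 0]])

```text
time: 29.6
tcp_pos: [0.4527, -0.092, 0.0637]
tcp_rot: [3.141, 0.0, -2.994]
contact_force: [-0.3, 0.5, 0.2]
width: 0.0001
grip_force: 0.3
```

Call:
drive_tool(dp=[[-2, 0, 0], [-2, 0, 0], [0, 0, 0]], delta_rot=[[0, 0, 0], [0, 0, 0], [0, 0, 0]])

```text
time: 29.9
tcp_pos: [0.4567, -0.0914, 0.0638]
tcp_rot: [3.141, 0.0, -2.994]
contact_force: [-0.2, 0.2, 0.3]
width: 0.0001
grip_force: 0.3
```

```bash
python3 - <<'E'
from h import *
fr();t=bars();s=robot.camera("side");marks(s,["bolt_knob","bolt"])
c=np.zeros((450,800,3),np.uint8);c[:,:390]=cv2.resize(t["color"][200:290,320:398],None,fx=5,fy=5,interpolation=2);c[:400,400:]=cv2.resize(s["color"][170:250,310:390],None,fx=5,fy=5,interpolation=2);cv2.imwrite("pics/i.png",c)
E
```

```text
t 29.9 [ 0.4567 -0.0914  0.0638] yaw -2.9943986471809976 radial 0.14988083943413275 tang(tool y) 0.19770141771673033 fz 0.34487831899794574
bars [ 0.5367 -0.0686  0.046 ] 24 angle -178.39427882989014
cheese [ 0.6119 -0.0617  0.0949]
bolt_knob [ 0.4774 -0.087   0.0741] 0.6
bolt_knob [ 0.609  -0.0669  0.0293] 0.52
bolt [ 0.5199 -0.0834  0.0343] 0.49
```

View pics/i.png

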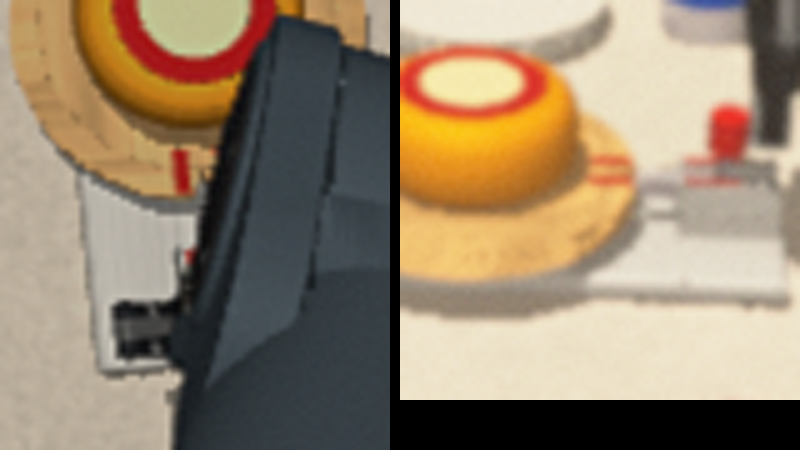

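The side crop shows the finger behind the knob (725,130) and the bolt nose (655,180) nearing the notch between the bars at (610,170). I'll keep going.

Call:
drive_tool(dp=[[-1.5, 0, 0], [-1.5, 0, 0], [-1, 0, 0], [0, 0, 0]], delta_rot=[[0, 0, 0], [0, 0, 0], [0, 0, 0], [0, 0, 0]])

```text
time: 30.5
tcp_pos: [0.4605, -0.0909, 0.0638]
tcp_rot: [3.142, 0.0, -2.994]
contact_force: [-1.2, -0.4, 1.0]
width: -0.0002
grip_force: 0.6
```

Call:
drive_tool(dp=[[-1, 0, 0], [-1, 0, 0], [0, 0, 0]], delta_rot=[[0, 0, 0], [0, 0, 0], [0, 0, 0]])

```text
time: 30.8
tcp_pos: [0.4625, -0.0906, 0.0638]
tcp_rot: [3.142, 0.0, -2.994]
contact_force: [-1.5, -1.1, 0.8]
width: -0.0
grip_force: 0.6
```

Call:
drive_tool(dp=[[-1, 0, 0], [-1, 0, 0], [0, 0, 0]], delta_rot=[[0, 0, 0], [0, 0, 0], [0, 0, 0]])

```text
time: 31.1
tcp_pos: [0.4645, -0.0903, 0.0638]
tcp_rot: [3.141, 0.0, -2.994]
contact_force: [-0.2, -1.2, 0.0]
width: 0.0
grip_force: 0.6
```

Call:
drive_tool(dp=[[-1, 0, 0], [0, 0, 0]], delta_rot=[[0, 0, 0], [0, 0, 0]])

```text
time: 31.3
tcp_pos: [0.4654, -0.0902, 0.0638]
tcp_rot: [3.141, 0.0, -2.994]
contact_force: [-1.5, -0.5, 0.5]
width: 0.0004
grip_force: 0.7
```

Call:
drive_tool(dp=[[-1, 0, 0], [0, 0, 0]], delta_rot=[[0, 0, 0], [0, 0, 0]])

```text
time: 31.5
tcp_pos: [0.4664, -0.09, 0.0638]
tcp_rot: [3.141, 0.0, -2.994]
contact_force: [-0.7, -1.2, 1.1]
width: 0.0004
grip_force: 0.7
```

Call:
drive_tool(dp=[[-0.7, 0, 0], [0, 0, 0]], delta_rot=[[0, 0, 0], [0, 0, 0]])

```text
time: 31.7
tcp_pos: [0.467, -0.0899, 0.0638]
tcp_rot: [3.141, 0.0, -2.994]
contact_force: [-0.8, -0.2, 1.0]
width: 0.0
grip_force: 0.8
```

Call:
drive_tool(dp=[[-0.7, 0, 0], [0, 0, 0]], delta_rot=[[0, 0, 0], [0, 0, 0]])

```text
time: 31.9
tcp_pos: [0.4677, -0.0898, 0.0638]
tcp_rot: [3.141, 0.0, -2.994]
contact_force: [-1.0, -1.6, 0.9]
width: -0.0001
grip_force: 0.8
```

Call:
drive_tool(dp=[[-0.7, 0, 0], [0, 0, 0]], delta_rot=[[0, 0, 0], [0, 0, 0]])

```text
time: 32.1
tcp_pos: [0.4683, -0.0897, 0.0638]
tcp_rot: [3.141, -0.0, -2.994]
contact_force: [-2.9, -1.0, 2.6]
width: 0.0002
grip_force: 1.0
```

Call:
drive_tool(dp=[[-0.7, 0, 0], [0, 0, 0]], delta_rot=[[0, 0, 0], [0, 0, 0]])

```text
time: 32.3
tcp_pos: [0.4688, -0.0897, 0.0638]
tcp_rot: [3.142, -0.001, -2.995]
contact_force: [-3.6, -0.7, 2.5]
width: -0.0004
grip_force: 1.8
```

Call:
drive_tool(dp=[[-0.6, 0, 0], [0, 0, 0]], delta_rot=[[0, 0, 0], [0, 0, 0]])

```text
time: 32.5
tcp_pos: [0.4693, -0.0896, 0.0638]
tcp_rot: [3.141, -0.001, -2.995]
contact_force: [-4.7, -2.0, 3.2]
width: -0.0
grip_force: 2.4
```

Call:
drive_tool(dp=[[-0.5, 0, 0], [0, 0, 0]], delta_rot=[[0, 0, 0], [0, 0, 0]])

```text
time: 32.7
tcp_pos: [0.4694, -0.0895, 0.0637]
tcp_rot: [3.141, -0.001, -2.995]
contact_force: [-6.9, -1.0, 4.8]
width: -0.0002
grip_force: 3.2
```

Call:
drive_tool(dp=[[-0.4, 0, 0], [0, 0, 0]], delta_rot=[[0, 0, 0], [0, 0, 0]])

```text
time: 32.9
tcp_pos: [0.4695, -0.0895, 0.0637]
tcp_rot: [3.142, -0.002, -2.995]
contact_force: [-7.7, -2.3, 6.0]
width: -0.0002
grip_force: 3.9
```

Call:
drive_tool(dp=[[-0.3, 0, -0.7], [0, 0, 0]], delta_rot=[[0, 0, 0], [0, 0, 0]])

```text
time: 33.1
tcp_pos: [0.4695, -0.0895, 0.0639]
tcp_rot: [3.141, -0.003, -2.995]
contact_force: [-6.8, -2.3, 1.1]
width: -0.0001
grip_force: 3.4
```

Call:
drive_tool(dp=[[-0.3, 0, 0], [0, 0, 0]], delta_rot=[[0, 0, 0], [0, 0, 0]])

```text
time: 33.3
tcp_pos: [0.4695, -0.0895, 0.0639]
tcp_rot: [3.141, -0.003, -2.995]
contact_force: [-6.8, -2.5, 2.4]
width: -0.0
grip_force: 4.0
```

Call:
drive_tool(dp=[[-0.5, 0, 0], [0, 0, 0]], delta_rot=[[0, 0, 0], [0, 0, 0]])

```text
time: 33.5
tcp_pos: [0.4696, -0.0894, 0.0639]
tcp_rot: [3.141, -0.004, -2.995]
contact_force: [-9.4, -3.8, 2.1]
width: 0.0001
grip_force: 4.8
```

Call:
drive_tool(dp=[[-0.4, 0, -0.2], [0, 0, 0]], delta_rot=[[0, 0, 0], [0, 0, 0]])

```text
time: 33.7
tcp_pos: [0.4696, -0.0894, 0.0639]
tcp_rot: [3.141, -0.005, -2.995]
contact_force: [-11.0, -3.8, 1.8]
width: -0.0002
grip_force: 5.2
```

Call:
drive_tool(dp=[[0, 0, 0], [0, 0, 0]], delta_rot=[[0, 0, 0], [0, 0, 0]])

```text
time: 33.9
tcp_pos: [0.4696, -0.0894, 0.0639]
tcp_rot: [3.141, -0.005, -2.995]
contact_force: [-10.1, -3.9, 1.9]
width: -0.0
grip_force: 5.2
```

Call:
drive_tool(dp=[[0, 0, 0]], delta_rot=[[0, 0, 0]])

```text
time: 34.0
tcp_pos: [0.4696, -0.0894, 0.0639]
tcp_rot: [3.141, -0.005, -2.995]
contact_force: [-10.0, -4.4, 2.0]
width: -0.0001
grip_force: 5.2
```

Call:
drive_tool(dp=[[-0.2, 0, 0], [0, 0, 0], [0, 0, 0]], delta_rot=[[0, 0, 0], [0, 0, 0], [0, 0, 0]])

```text
time: 34.3
tcp_pos: [0.4696, -0.0894, 0.0639]
tcp_rot: [3.142, -0.005, -2.995]
contact_force: [-10.5, -4.4, 2.9]
width: -0.0
grip_force: 5.5
```

Call:
drive_tool(dp=[[2, 0, 0], [5, 0, 0], [10, 0, 0], [15, 0, 0], [20, 0, 0], [0, 0, -25], [0, 0, -30], [0, 0, -30], [0, 35, 0], [0, 35, 0], [0, 35, 0], [0, 35, 0], [0, 35, 0], [0, 35, 0], [0, 0, 0], [0, 0, 0]], delta_rot=[[0, 0, 0], [0, 0, 0], [0, 0, 0], [0, 0, 0], [0, 0, 0], [0, 0, 0], [0, 0, 0], [0, 0, 0], [0, 0, 0], [0, 0, 0], [0, 0, 0], [0, 0, 0], [0, 0, 0], [0, 0, 0], [0, 0, 0], [0, 0, 0]])

```text
time: 35.9
tcp_pos: [0.3897, 0.1114, 0.1498]
tcp_rot: [3.141, 0.001, -2.992]
contact_force: [0.3, -0.1, -0.8]
width: 0.0003
grip_force: 0.0
```

```bash
python3 - <<'E'
from h import *
fr();p=bars();s=robot.camera("side");marks(s,["bolt_knob","bolt"]);marks(p,["bolt_knob","bolt","cheese","plate_edge"])
c=np.zeros((540,800,3),np.uint8);c[:,:450]=cv2.resize(p["color"][170:278,315:405],None,fx=5,fy=5,interpolation=2);c[:350,450:]=cv2.resize(s["color"][165:235,315:385],None,fx=5,fy=5,interpolation=2);cv2.imwrite("pics/j.png",c)
E
```

```text
t 35.9 [0.3897 0.1114 0.1498] yaw -2.9921121603735408 radial -0.315764081145671 tang(tool y) -0.10733379825286485 fz -0.815086073879124
bars [ 0.5385 -0.0792  0.0463] 42 angle -170.26376501995074
cheese [ 0.6099 -0.0654  0.0947]
bolt_knob [ 0.4943 -0.0862  0.0728] 0.63
bolt_knob [ 0.5159 -0.3585  0.0027] 0.38
bolt [ 0.5318 -0.0813  0.0363] 0.5
bolt [ 0.5219 -0.0806  0.0394] 0.22
bolt_knob [ 0.4901 -0.0838  0.0733] 0.48
bolt [ 0.5387 -0.0796  0.0402] 0.52
bolt [ 0.6111 -0.066   0.0452] 0.17
cheese [ 0.6116 -0.0662  0.0416] 0.74
plate_edge [0.7331 0.1894 0.0203] 0.81
plate_edge [ 0.6     0.441  -0.0011] 0.41
```

View pics/j.png

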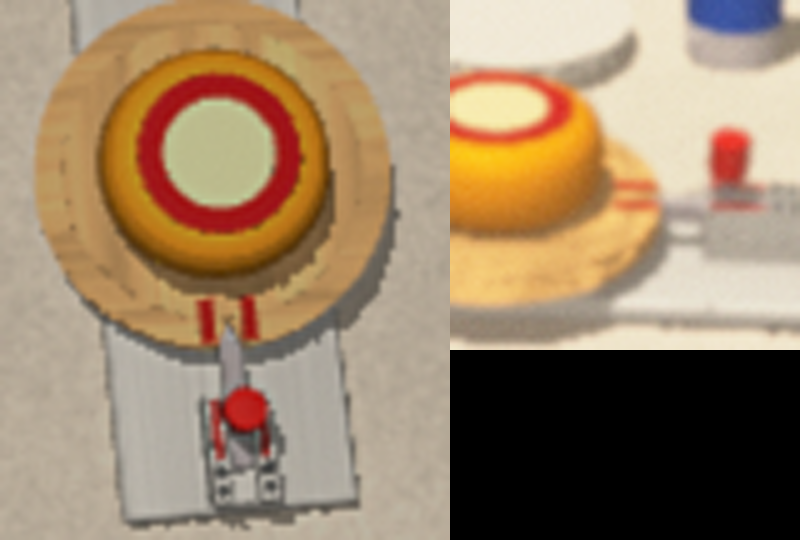

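The bolt nose (230,335) sits in the notch between the red bars (208 and 250, 320). The cheese is centred and the tool is clear of everything, so I'll hand it in.

```bash
python3 -c "
from workcell import robot
print(robot.close_job())"
```

```text
the job is handed in; nothing more can be done
None
```

The job is handed in: the notch faces the index bolt, and the bolt is seated in it, pressed at about 11 N; it overshot once and I drew the plate back about 3°. The cheese is still centred, the highest force I read was about 13.4 N on the rim, and it took about 36 of the 67 s.

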